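# Empty the packing machine's catch tray into a divided tote

## Task

Collect the finished parts from the machine's catch tray into the blue tote: lay the blue-taped carton flat on the white mat and stand the green bearing housing on its foot on the black mat, then slide the yellow divider out of its rack and all the way down into the slot between the two bays. Lower things in rather than dropping them, and leave the rejected carton with the red tape where it is in the tray.

Things in the scene. Friction and masses are not known exactly. Their poses are not given: they have to be found in the camera images.
- tray: Aluminium catch tray, 200 (x) x 340 (y), rim 34 high, floor 4 thick; fixed. Origin under its centre on the bench; x points to the white packing machine (180 high, face 230 beyond the origin), whose chute rises from the rim, 100 beyond, to 105 high. Three parts lie in it side by side in any order, about 100 apart, long axes roughly along the tray's x.
- carton: Cardboard carton with a BLUE tape band round its middle, 110 (x) x 50 (y) x 50 high, 0.2 to 0.35 kg. Origin: centre of its underside, z up.
- housing: Green cast pillow-block bearing housing: flat foot 120 (x) x 44 (y) x 14 high, and on it a round body 64 across (x) and 40 thick (y), its top 66 high, with a steel and black bore. 0.4 to 0.75 kg. Origin: centre of its underside, z up. Well gripped across the 40 thickness.
- reject: Rejected carton, same size as the carton but with a RED tape band. Origin: centre of its underside. It stays in the tray.
- tote: Blue open tote, 206 (x) x 290 (y), rim 85 high, walls and floor 5 thick; fixed. Origin under its centre on the bench. At its y = 0 white ribs on both x walls (22 deep, 196 between the walls) form a slot along x for the divider: 11 wide up to 62 high, flaring to 45 wide at 86. The divider stands on the floor (5 high) and parts two bays, each 196 x 137 with one mat.
- mat_black: BLACK rubber floor mat, 150 (x) x 112 (y) x 4 thick, fixed in one bay of the tote (either one). Origin: centre of its underside, on the tote's floor; axes parallel to the tote's.
- mat_white: WHITE floor mat, same size, fixed in the other bay. Origin: centre of its underside, on the tote's floor.
- rack: Wooden slotted rack, base 220 (x) x 70 (y) x 10 high with slotted posts to 55 high; fixed. The divider stands upright in its 9 wide slot, which runs along x. Origin under its centre.
- divider: Yellow divider plate with a black grip on top: plate 184 (x) x 6 (y) x 95 high, grip bar 70 (x) x 18 (y), from 95 to 125 above the lower edge; 0.15 to 0.25 kg. Origin: centre of its lower edge, z up; same either way round.
- divider_grip (a point): Centre of the divider's black grip bar, 110 above its lower edge.

How it is judged:
On the way, in this order (a step that is already met when the one before it is completed fails the run):
1. the carton and the housing lie in their bays of the tote (x of carton in the frame of mat_white between -0.055 and 0.055 m and y of carton in the frame of mat_white between -0.05 and 0.05 m and z of carton in the frame of mat_white between -0.004 and 0.009 m and angle between each of carton, housing's own z axis and vertical below 0.1 rad and linear speed of each of carton, housing below 0.02 m/s and x of housing in the frame of mat_black between -0.055 and 0.055 m and y of housing in the frame of mat_black between -0.05 and 0.05 m and z of housing in the frame of mat_black between -0.004 and 0.009 m), for 0.2 s.
2. the divider is fully down in the tote's slot (x of divider in the frame of tote between -0.012 and 0.012 m and y of divider in the frame of tote between -0.008 and 0.008 m and z of divider in the frame of tote between 0 and 0.01 m and angle between the x axis of divider and the x axis of tote, either way round below 0.08 rad and angle between divider's own z axis and vertical below 0.1 rad and linear speed of divider below 0.02 m/s), for 0.2 s.
At the end, for the whole second after the job is handed in: Blue-taped carton flat on the white mat, housing on its foot on the black mat (0.1 rad; within 55 mm x, 50 mm y of mat centre); divider in the tote slot, within 5 mm of the floor, 12 mm x, 8 mm y, 0.08 rad; all at rest; red-taped carton within 30 mm of its start (all of step 1 and all of step 2 and distance of reject from where it was at the start of the episode below 0.03 m); the robot touches nothing.
It fails at once if the blue-taped carton is dropped (falls freely faster than 0.9 m/s, about 40 mm) (linear speed of carton above 0.9 m/s and contact force between the fingers and carton below 0.05 N).
It fails at once if the bearing housing is dropped (falls freely faster than 0.9 m/s, about 40 mm) (linear speed of housing above 0.9 m/s and contact force between the fingers and housing below 0.05 N).
It fails at once if the divider is dropped (falls freely faster than 0.9 m/s, about 40 mm) (linear speed of divider above 0.9 m/s and contact force between the fingers and divider below 0.05 N).
It fails at once if the red-taped carton is moved more than 30 mm (distance of reject from where it was at the start of the episode above 0.03 m).
It also fails if it takes over 72 s, if anything falls off the work surface, if the arm or the gripper's body presses on something with over 40 N, if the wrist force passes 120 N, or if a joint passes its speed limit or range.

## Robot

A 6-joint arm with a two-finger parallel gripper is mounted at the origin on the work surface. World frame = base frame: x ahead of the robot, y to its left, z up, the work surface at z = 0. Lengths are in m, angles in rad, forces in N, time in s.
With the tool pointing down it reaches from about 0.3 to 0.875 m from the base axis. Payload 6.4 kg.
Tool frame: the origin (TCP) lies at the very end of the fingers, on their centre line; the grasp point (between the pads) lies ctrl.grip_point_offset behind it (ctrl.grip_point_offset is the distance from the TCP to the grasp point, in m); z points along the fingers, x is the direction in which the jaws open and shut, and the axes are right-handed (so a half turn about z gives the same grasp; the last joint's range is limited). The gripper opens to 85 mm and grips with 20 to 120 N. Pads are 22 mm wide; open, the fingers measure 114 mm over their backs; the gripper's body (76 mm by 85 mm) begins 54 mm behind the grasp point. The pads swing forward as they close: fully open they stand 13 mm farther back than shut.
Start: joints at [1.142, 0.181, 1.607, -0, 1.354, -0.206], TCP at [0.127, 0.561, 0.231] pointing down, gripper open.
Joint ranges: [-2.99, 2.99], [-0.89, 2.07], [0.3, 2.58], [-1.14, 4.28], [0, 2.63], [-3.12, 3.12]. Speed limits (rad/s): [2.57, 2.57, 3.01, 3.14, 3.14, 3.14].

## Interface

Orientations are given as a unit quaternion [w, x, y, z].
In Python, from bench import get_obs, viewer, workorder, ctrl gives the robot as it stands. The module is installed in compiled form; this text tells all that it offers.
- The arm moves only by the tool move_arm, never from a script. Its argument "increments" is a list of rows, each an object of numbers: "tx", "ty", "tz": the shift along the tool's x, y, z in m; "turn": the turn about the tool's z in degrees. A call has 1 to 20 rows; each row is the pose to reach, as a shift and turn from the pose commanded when the call began, along the tool's axes at that moment; what a row does not reach only later rows make up. A row lasts 1/12 s, in which the tool goes at most 41.7 mm and 7.16 degrees, less where a joint would pass 70% of its speed; a pose out of reach is approached as far as the arm can. A call with a gripper value outside its range is refused whole. "gripper" is the opening, from 0 (shut) to 1 (fully open), set as the call begins (left out, the last holds). The fingers move at their own pace and stop on an object; the grip force is fixed at half the most. Time passes only in rows, so rows that repeat a pose let the fingers close. It gives the time, the measured TCP pose, the force and the opening at its end, in the units of the state.
- get_obs(): the state, without advancing time (a new reading comes with each control period).
- viewer.camera(name): name is "scene" or "top" or "wrist"; returns (picture, depth): 480x640x3 uint8, red, green, blue; 480x640 float32, m along the optical axis (not along the pixel's ray), 0 where there is no reading.
- viewer.get_calibration(name): a dict with "intrinsics" (3x3 intrinsics, pixels), "origin" and "attitude" of the camera in the world. Camera axes: x right, y up, looking along -z (the intrinsics and any distortion apply to the point x, -y, -z); pixel columns grow to the right and rows downward; lengths in m; the calibration is good to about 2 mm. The wrist camera is an equidistant fisheye: a pixel r from the principal point sees the ray r / f radians off the axis. A picture is of the moment at which its call begins: read the wrist's pose just before it. get_calibration takes no time and is no camera call; for the wrist camera it gives the pose at the moment of the call.
- workorder.hand_in(): hands the job in, once; it reports no verdict.
The state is a dict: "time_s": time; "q": joint angles; "dq": joint speeds; "joint_efforts": joint torques, N m; "eef_pos": TCP position; "eef_rot": TCP orientation; "wrist_force": force on the tool from outside, world axes, zero at the start; "torque": the same for the moment, N m; "opening": opening from 0.0 (shut) to 1.0 (fully open).
Only numpy, scipy, OpenCV 4.12 (cv2) and the standard library are available. Lean on these libraries where they do the work, as an engineer would, in place of code of your own. Each camera call takes 0.05 s, during which the arm holds its last target.

## Working session

There is one attempt and no reset: what is moved stays moved. The work goes in short steps, Python scripts to look and compute and a tool call to move; the robot and the scene stay as the last step left them, time stands still between calls to the robot, and variables do not carry over. Pictures are saved under pics/ and viewed, and the job is handed in when it is done.

Besides the shell and the picture viewer there is one more tool, called as name(argument=value, ...), one argument or row to a line, values as JSON. move_arm: Moves the arm, as the interface text tells. Its arguments: {"type":"object","properties":{"increments":{"type":"array"},"gripper":{"type":"number"}},"required":["increments"]}

```bash
mkdir -p pics; cat > h.py <<'E'
import numpy as np, cv2
from bench import get_obs, viewer, workorder, ctrl
def grab(n,f):
    c=viewer.get_calibration(n); p,d=viewer.camera(n)
    cv2.imwrite(f'pics/{f}.png',p[:,:,::-1]); np.savez(f'{f}.npz',p=p,d=d,K=c['intrinsics'],o=c['origin'],a=c['attitude'])
    return p,d,c
E
python3 - <<'E'
from h import *
o=get_obs(); print(o, ctrl.grip_point_offset)
for n in('scene','top'):
    p,d,c=grab(n,n+'0'); print(n,c)
print(viewer.get_calibration('wrist'))
E
```

```text
{'time_s': 0.0, 'q': array([ 1.14171875e+00,  1.81541980e-01,  1.60798197e+00,  6.39389547e-06,
        1.35381925e+00, -2.06301976e-01]), 'dq': array([ 0.00020174, -0.00075564, -0.00078584, -0.00181264, -0.00096435,
        0.0008004 ]), 'joint_efforts': array([-9.72800626e-04, -4.44877088e+01, -3.51330578e+01, -6.77729968e-04,
        9.41267033e-03, -5.40264102e-05]), 'eef_pos': array([0.12678938, 0.56028816, 0.23039622]), 'eef_rot': array([ 3.91822549e-04,  7.81325121e-01,  6.24123616e-01, -7.82677077e-04]), 'wrist_force': array([ 0.19103499, -0.09842126, -0.11469481]), 'torque': array([-0.04216   ,  0.06839069, -0.008112  ]), 'opening': 1.003932929495823} 0.0187
scene {'intrinsics': array([[493.05733134,   0.        , 317.67092717],
       [  0.        , 493.05733134, 244.31502793],
       [  0.        ,   0.        ,   1.        ]]), 'origin': array([0.87590747, 0.5442917 , 1.07250047]), 'attitude': array([0.26607139, 0.08156424, 0.26534441, 0.92311735])}
top {'intrinsics': array([[564.74196126,   0.        , 317.49856951],
       [  0.        , 564.74196126, 238.47776781],
       [  0.        ,   0.        ,   1.        ]]), 'origin': array([0.29437885, 0.03183115, 1.20927644]), 'attitude': array([-0.69866692, -0.07381181,  0.07120637,  0.70805791])}
{'intrinsics': array([[371.64829954,   0.        , 321.69927695],
       [  0.        , 371.64829954, 241.96623921],
       [  0.        ,   0.        ,   1.        ]]), 'origin': array([0.04886642, 0.57855739, 0.37383793]), 'attitude': array([ 0.77143615, -0.12363784, -0.09812175,  0.61641874])}
```

View pics/scene0.png

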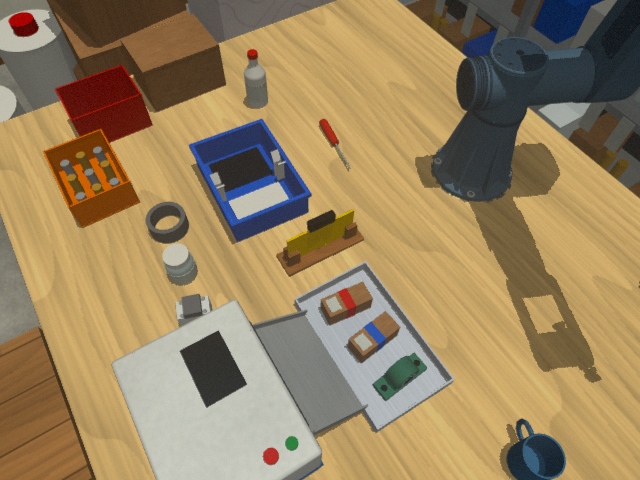

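View pics/top0.png

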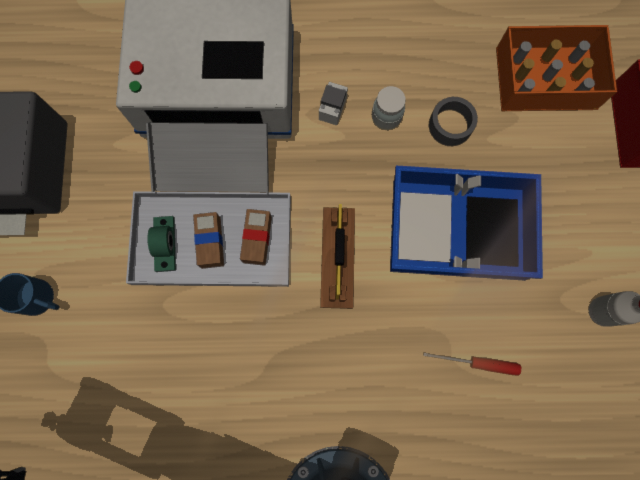

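The scene view shows, in the tray, the red-taped carton (345,300), the blue-taped carton (373,335) and the green housing (400,377). The divider is at (320,235) and the tote is centred near (250,180). In the top view these are at red (256,237), blue (208,240), housing (162,243), divider (340,250), white mat (425,227) and black mat (493,232). Next I'll measure them by colour masks with rays in both views.

```bash
cat >> h.py <<'E'
from scipy.spatial.transform import Rotation as R
def load(f):
    return dict(np.load(f+'.npz'))
def Rm(q): return R.from_quat([q[1],q[2],q[3],q[0]]).as_matrix()
def rays(v,uv,fish=False):
    uv=np.atleast_2d(np.asarray(uv,float)); K=v['K']
    x=(uv[:,0]-K[0,2])/K[0,0]; y=(uv[:,1]-K[1,2])/K[1,1]
    if fish:
        r=np.hypot(x,y); s=np.where(r>1e-9,np.sin(r)/np.maximum(r,1e-9),1)
        d=np.stack([x*s,-y*s,-np.cos(r)],1)
    else: d=np.stack([x,-y,-np.ones_like(x)],1)
    return d@Rm(v['a']).T
def plane(v,uv,z,fish=False):
    d=rays(v,uv,fish); return v['o']+d*((z-v['o'][2])/d[:,2])[:,None]
def proj(v,P):
    P=np.atleast_2d(P); c=(P-v['o'])@Rm(v['a']); K=v['K']
    return np.stack([K[0,0]*c[:,0]/-c[:,2]+K[0,2],K[1,1]*c[:,1]/c[:,2]+K[1,2]],1)
def cloud(v):
    h,w=v['d'].shape; u,r=np.meshgrid(np.arange(w),np.arange(h))
    D=rays(v,np.stack([u.ravel(),r.ravel()],1)); return (v['o']+D*v['d'].ravel()[:,None]).reshape(h,w,3)
def tri(v1,p1,v2,p2,f1=False,f2=False):
    d1=rays(v1,p1,f1)[0];d2=rays(v2,p2,f2)[0];A=np.stack([d1,-d2],1)
    s=np.linalg.lstsq(A,v2['o']-v1['o'],rcond=None)[0];a=v1['o']+s[0]*d1;b=v2['o']+s[1]*d2
    return (a+b)/2,np.linalg.norm(a-b)
def blobs(p,lo,hi,roi=None,minA=30):
    hsv=cv2.cvtColor(p,cv2.COLOR_RGB2HSV); m=cv2.inRange(hsv,np.array(lo),np.array(hi))
    if roi: 
        k=np.zeros_like(m);x0,y0,x1,y1=roi;k[y0:y1,x0:x1]=1;m=m*k
    n,l,s,c=cv2.connectedComponentsWithStats(m)
    return [(l==i) for i in sorted(range(1,n),key=lambda i:-s[i,4]) if s[i,4]>=minA]
E
python3 - <<'E'
from h import *
T=load('top0');S=load('scene0')
print(proj(T,[[0,0,0],[.127,.561,.231]]),proj(S,[[0,0,0]]))
for nm,v,rois in(('T',T,None),('S',S,None)):
    C=cloud(v); print(nm,'bench z',np.median(C[...,2]))
    R_=dict(T=dict(tray=(130,190,295,290),div=(315,200,360,312),tote=(385,160,550,285)),S=dict(tray=(290,260,460,430),div=(270,205,370,275),tote=(190,120,310,240)))[nm]
    for k,lo,hi,r in (('blue',(105,120,60),(125,255,255),'tray'),('green',(45,60,20),(90,255,255),'tray'),('yellow',(22,150,60),(33,255,255),'div')):
        for m in blobs(v['p'],lo,hi,R_[r])[:3]:
            ys,xs=np.nonzero(m); P=C[m]; print(k,m.sum(),xs.mean().round(1),ys.mean().round(1),cv2.minAreaRect(np.stack([xs,ys],1).astype(np.float32)),np.median(P,0).round(3),P.min(0).round(3),P.max(0).round(3))
E
python3 - <<'E'
import cv2
a=cv2.imread('pics/top0.png')
cv2.imwrite('pics/topA.png',cv2.resize(a[185:295,125:365],None,fx=3.3,fy=3.3,interpolation=cv2.INTER_CUBIC))
cv2.imwrite('pics/topB.png',cv2.resize(a[155:290,380:560],None,fx=4,fy=4,interpolation=cv2.INTER_CUBIC))
E
```

```text
[[338.44821273 507.04896325]
 [ -1.3120877  464.78580885]] [[471.7244841  170.31640048]]
T bench z 0.00045812656710808586
blue 235 206.5 237.6 ((206.51828002929688, 237.66461181640625), (9.6075439453125, 24.07407569885254), 83.6598129272461) [0.54  0.267 0.054] [0.528 0.242 0.047] [0.553 0.292 0.06 ]
green 1122 161.7 243.2 ((161.0, 243.0), (54.0, 26.0), 90.0) [0.527 0.363 0.046] [0.294 0.032 0.009] [0.598 0.391 1.209]
yellow 97 337.8 280.9 ((337.5, 280.0), (30.0, 3.0), 90.0) [ 0.437 -0.005  0.104] [ 0.294 -0.007  0.055] [0.47  0.032 1.209]
yellow 70 339.3 216.1 ((339.5, 216.0), (24.0, 3.0), 90.0) [ 0.571 -0.01   0.103] [ 0.539 -0.014  0.08 ] [ 0.595 -0.007  0.134]
S bench z 0.0005282137031729084
blue 234 375.2 334.0 ((375.7146911621094, 334.4088134765625), (27.073863983154297, 11.811260223388672), 57.52880859375) [0.541 0.27  0.053] [0.529 0.241 0.015] [0.876 0.544 1.073]
green 999 398.9 374.7 ((398.73077392578125, 374.6538391113281), (23.68056297302246, 52.62347412109375), 52.12501525878906) [0.556 0.369 0.051] [0.48  0.341 0.012] [0.876 0.544 1.073]
yellow 1214 320.4 234.5 ((321.9385070800781, 234.00770568847656), (20.670642852783203, 77.62276458740234), 64.44003295898438) [ 0.509 -0.007  0.067] [ 0.364 -0.076 -0.003] [0.876 0.544 1.073]
```

View pics/topA.png

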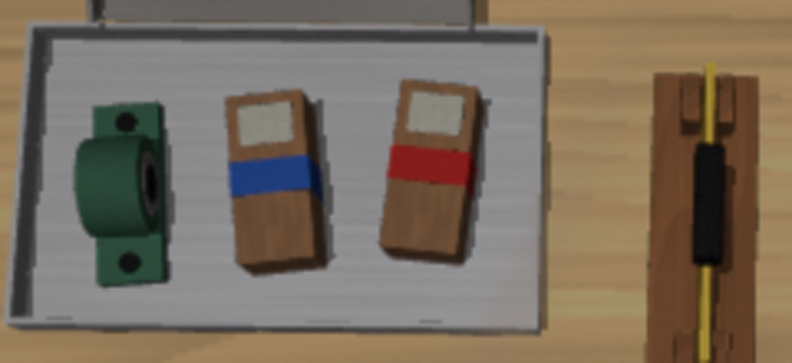

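View pics/topB.png

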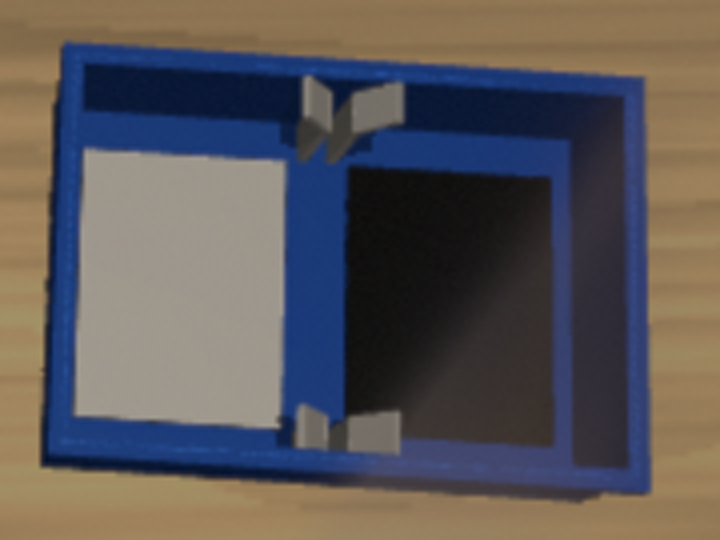

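Both calibrations check out: bench z is about 0.5 mm. Next I'll measure the outlines using rays at the measured heights.

```bash
cat > m.py <<'E'
from h import *
T=load('top0');S=load('scene0')
RR=dict(T=dict(tray=(132,195,292,286),div=(315,200,360,312),tote=(385,160,550,285)),S=dict(tray=(290,260,460,430),div=(270,205,370,275),tote=(190,120,310,240)))
def rect(P):
    (c,s,a)=cv2.minAreaRect((P[:,:2]*1000).astype(np.float32))
    b=cv2.boxPoints((c,s,a)); e=[b[1]-b[0],b[2]-b[1]]; l=max(e,key=np.linalg.norm)
    return np.round(c,1),np.round(s,1),round((np.degrees(np.arctan2(l[1],l[0]))+90)%180-90,1)
for nm,v in(('T',T),('S',S)):
    C=cloud(v); ok=v['d']>0; hsv=cv2.cvtColor(v['p'],cv2.COLOR_RGB2HSV)
    print('---',nm)
    for obj,(x0,y0,x1,y1) in (('carton',(.46,.21,.62,.32)),('reject',(.46,.10,.62,.21)),('housing',(.45,.32,.62,.41))):
        m=ok&(C[...,0]>x0)&(C[...,0]<x1)&(C[...,1]>y0)&(C[...,1]<y1)&(C[...,2]<.1)
        if obj!='housing':
            t=m&(C[...,2]>.048); z=np.median(C[t][:,2]); print(obj,'top z',z.round(4),t.sum(),'depth rect',rect(C[t]))
            n,l,s,_=cv2.connectedComponentsWithStats(t.astype(np.uint8)); t=l==(1+np.argmax(s[1:,4]))
            ys,xs=np.nonzero(t); print('   ray rect',rect(plane(v,np.stack([xs,ys],1),z)))
        else:
            g=m&(hsv[...,0]>45)&(hsv[...,0]<95)&(hsv[...,1]>50)
            P=C[g]; print('housing zmax',np.percentile(P[:,2],[99,100]).round(4))
            f=g&(C[...,2]>.012)&(C[...,2]<.023); print(' foot z',np.median(C[f][:,2]).round(4),rect(C[f]))
            b=g&(C[...,2]>.055); print(' body',rect(C[b]))
    # divider grip
    m=ok&(abs(C[...,0]-.5)<.06)&(abs(C[...,1]+.007)<.03)&(C[...,2]>.1)&(hsv[...,2]<50)
    P=C[m]; print('grip',m.sum(),'ztop',np.percentile(P[:,2],[50,90,98]).round(4)); t=m&(C[...,2]>np.percentile(P[:,2],98)-.006); print(rect(C[t]))
    m=ok&(abs(C[...,0]-.5)<.13)&(abs(C[...,1]+.007)<.03)&(C[...,2]>.05)&(hsv[...,0]>20)&(hsv[...,0]<34)&(hsv[...,1]>140)
    P=C[m]; print('plate',rect(P),'z',P[:,2].max())
    # rack base top
    m=ok&(abs(C[...,0]-.5)<.16)&(abs(C[...,1]+.007)<.06)&(abs(C[...,2]-.01)<.004)&(hsv[...,0]<20); print('rack',rect(C[m]) if m.sum()>10 else m.sum())
    # mats
    tt=(C[...,0]>.38)&(C[...,0]<.68)&(C[...,1]<-.08)&(C[...,1]>-.5)&ok
    w=tt&(C[...,2]<.02)&(C[...,2]>.003)&(hsv[...,1]<60)&(hsv[...,2]>80); n,l,s,_=cv2.connectedComponentsWithStats(w.astype(np.uint8)); w=l==(1+np.argmax(s[1:,4]));ys,xs=np.nonzero(w); z=np.median(C[w][:,2]); print('white z',z,rect(C[w]),rect(plane(v,np.stack([xs,ys],1),z)))
    b=tt&(C[...,2]<.02)&(C[...,2]>.003)&(hsv[...,1]<110)&(hsv[...,2]<75); n,l,s,_=cv2.connectedComponentsWithStats(b.astype(np.uint8)); b=l==(1+np.argmax(s[1:,4]));ys,xs=np.nonzero(b); z=np.median(C[b][:,2]);print('black z',z,rect(C[b]),rect(plane(v,np.stack([xs,ys],1),z)))
    r=tt&(C[...,2]>.08)&(C[...,2]<.09)&(hsv[...,0]>100); P=C[r];print('tote rim z',np.median(P[:,2]),rect(P))
    n_=tt&(C[...,2]>.078)&(C[...,2]<.092)&(hsv[...,1]<60)&(hsv[...,2]>60); P=C[n_]; print('ribtops',len(P)); 
    for sgn in(0,1):
        q=P[(P[:,0]>np.median(C[r][:,0]))==sgn]; print('  ',rect(q) if len(q)>3 else len(q))
E
python3 m.py
python3 - <<'E'
from h import *
T=load('top0');S=load('scene0')
# two-view check of blue tape centroid & red
for lo,hi,n in(((105,120,60),(125,255,255),'blue'),((0,150,90),(8,255,255),'red')):
    c=[]
    for v,r in((T,(132,195,292,286)),(S,(290,260,460,430))):
        C=cloud(v);m=blobs(v['p'],lo,hi,r)[0]&(C[...,2]>.048)&(C[...,2]<.07); ys,xs=np.nonzero(m);c.append((xs.mean(),ys.mean()))
    print(n,c,tri(T,c[0],S,c[1]))
E
```

```text
--- T
carton top z 0.0534 1226 depth rect (array([539.6, 267.4]), array([110.5,  51.2]), np.float32(5.9))
   ray rect (array([539.2, 267.3]), array([110.7,  51.4]), np.float32(5.4))
reject top z 0.0534 1217 depth rect (array([544.9, 166.5]), array([ 51.3, 110.9]), np.float32(-6.2))
   ray rect (array([544.6, 166.3]), array([ 51.4, 110.7]), np.float32(-6.2))
housing zmax [0.0716 0.0737]
 foot z 0.0171 (array([537.9, 366.2]), array([119.4,  44.1]), np.float32(3.1))
 body (array([538.2, 366. ]), array([53.7, 40.1]), np.float32(5.7))
grip 346 ztop [0.1333 0.1361 0.1376]
(array([504.2,  -8.2]), array([17.6, 69.6]), np.float32(-1.3))
plate (array([503.8,  -7.6]), array([  6.5, 182.9]), np.float32(-2.6)) z 0.1335584357867492
rack (array([514.1,  -2.3]), array([ 84.2, 267.5]), np.float32(-1.9))
white z 0.008182561605140082 (array([ 568.5, -199.6]), array([112.2, 150.9]), np.float32(-4.4)) (array([ 568.5, -199.2]), array([112. , 149.9]), np.float32(-4.3))
black z 0.008069028786273247 (array([ 556.4, -345.6]), array([113.1, 149.7]), np.float32(-4.1)) (array([ 556.6, -345.3]), array([111.6, 149
[... 1375 characters left out ...]
 np.float32(-4.4))
tote rim z 0.08453698740699911 (array([ 565. , -274.5]), array([309.7, 219.2]), np.float32(85.4))
ribtops 109
   (array([ 489., -335.]), array([ 49.1, 194.1]), np.float32(-75.3))
   (array([ 628.1, -338.8]), array([174.9,  83. ]), np.float32(85.5))
blue [(np.float64(206.47435897435898), np.float64(237.66666666666666)), (np.float64(374.6038647342995), np.float64(332.7391304347826))] (array([0.54058576, 0.26684203, 0.05270494]), np.float64(0.0006176296019169524))
red [(np.float64(254.60536398467434), np.float64(234.6168582375479)), (np.float64(346.8048780487805), np.float64(299.03414634146344))] (array([0.54603782, 0.1661337 , 0.05148448]), np.float64(0.0007556277121010305))
```

```bash
cat > go.py <<'E'
import sys
from h import *
x,y,z,ang=map(float,sys.argv[1:5]); o=get_obs(); q=o['eef_rot']; M=Rm(q)
d=M.T@(np.array([x,y,z])-o['eef_pos']); cur=np.degrees(np.arctan2(M[1,0],M[0,0]))
t=(cur-ang+90)%180-90
print('t',round(o['time_s'],2),'pos',o['eef_pos'].round(4),'jaw',cur.round(2),'| tx %.4f ty %.4f tz %.4f turn %.2f'%(*d,t),'open',round(o['opening'],3),'tilt',np.round(M[:2,2],4),'F',o['wrist_force'].round(1))
E
python3 go.py .541 .267 .150 95.5
```

```text
t 0.1 pos [0.1268 0.5604 0.2305] jaw 77.24 | tx -0.1945 ty 0.4688 tz 0.0806 turn -18.26 open 1.0 tilt [-0.0006 -0.0014] F [ 0.2 -0.  -0.5]
```

move_arm(
  increments=[
    {"tx":-0.1945,"ty":0.469,"tz":0.08,"turn":-18},
    {"tx":-0.1945,"ty":0.469,"tz":0.08,"turn":-18},
    {"tx":-0.1945,"ty":0.469,"tz":0.08,"turn":-18},
    {"tx":-0.1945,"ty":0.469,"tz":0.08,"turn":-18},
    {"tx":-0.1945,"ty":0.469,"tz":0.08,"turn":-18},
    {"tx":-0.1945,"ty":0.469,"tz":0.08,"turn":-18},
    {"tx":-0.1945,"ty":0.469,"tz":0.08,"turn":-18},
    {"tx":-0.1945,"ty":0.469,"tz":0.08,"turn":-18},
    {"tx":-0.1945,"ty":0.469,"tz":0.08,"turn":-18},
    {"tx":-0.1945,"ty":0.469,"tz":0.08,"turn":-18},
    {"tx":-0.1945,"ty":0.469,"tz":0.08,"turn":-18},
    {"tx":-0.1945,"ty":0.469,"tz":0.08,"turn":-18},
    {"tx":-0.1945,"ty":0.469,"tz":0.08,"turn":-18},
    {"tx":-0.1945,"ty":0.469,"tz":0.08,"turn":-18},
    {"tx":-0.1945,"ty":0.469,"tz":0.08,"turn":-18},
    {"tx":-0.1945,"ty":0.469,"tz":0.08,"turn":-18},
    {"tx":-0.1945,"ty":0.469,"tz":0.08,"turn":-18},
    {"tx":-0.1945,"ty":0.469,"tz":0.08,"turn":-18},
  ],
  gripper=0.85,
)

```text
time_s: 1.6
eef_pos: [0.5405, 0.2686, 0.1515]
eef_rot: [-0.0, 0.673, 0.739, 0.0]
wrist_force: [0.6, 0.7, 0.0]
opening: 0.849
```

```bash
python3 go.py .541 .267 .014 95.5; python3 -c "
from h import *
grab('wrist','w1')"
```

```text
t 1.6 pos [0.5405 0.2686 0.1515] jaw 95.34 | tx -0.0016 ty 0.0003 tz 0.1375 turn -0.16 open 0.849 tilt [0.     0.0002] F [0.6 0.7 0. ]
```

View pics/w1.png

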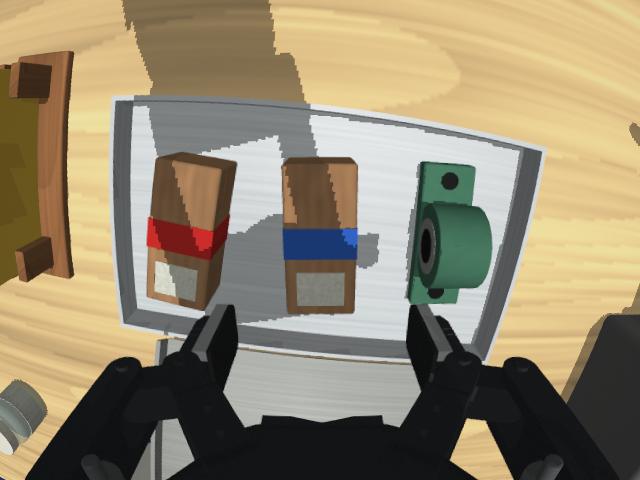

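The wrist view shows the blue tape centred between the fingers at about (320,244), the reject at (190,230) and the housing at (450,232). Before descending I'll check this against the ray positions.

```bash
python3 - <<'E'
from h import *
W=load('w1');T=load('top0')
m=blobs(W['p'],(105,120,60),(125,255,255),(250,210,390,280))[0];ys,xs=np.nonzero(m)
pts=np.stack([xs,ys],1); print(cv2.boundingRect(pts.astype(np.int32)))
P=plane(W,[[284,244],[357,244],[286,160],[357,160],[286,313],[354,313]],.0535,True);print(P.round(4))
print(tri(T,(206.47,237.67),W,(320.5,244),False,True))
E
```

```text
(283, 229, 75, 31)
[[0.5437 0.2433 0.0535]
 [0.539  0.2932 0.0535]
 [0.4862 0.2406 0.0535]
 [0.4819 0.2865 0.0535]
 [0.5974 0.2478 0.0535]
 [0.5927 0.2979 0.0535]]
(array([0.54138454, 0.26787949, 0.05117993]), np.float64(0.001611618614245329))
```

move_arm(
  increments=[
    {"tx":-0.001,"tz":0.04},
    {"tx":-0.001,"tz":0.08},
    {"tx":-0.001,"tz":0.11},
    {"tx":-0.001,"tz":0.13},
    {"tx":-0.001,"tz":0.137},
    {"tx":-0.001,"tz":0.137},
    {"tx":-0.001,"tz":0.137},
  ],
)

```text
validation failed for argument at $.in...
```

move_arm(
  increments=[
    {"tz":0},
    {"tz":0},
    {"tz":0},
    {"tz":0},
    {"tz":0},
    {"tz":0},
    {"tz":0},
    {"tz":0},
  ],
  gripper=0.3,
)

```text
validation failed for argument at $.in...
```

move_arm(
  increments=[
    {"tx":-0.001,"ty":0,"tz":0.04,"turn":0},
    {"tx":-0.001,"ty":0,"tz":0.08,"turn":0},
    {"tx":-0.001,"ty":0,"tz":0.11,"turn":0},
    {"tx":-0.001,"ty":0,"tz":0.13,"turn":0},
    {"tx":-0.001,"ty":0,"tz":0.137,"turn":0},
    {"tx":-0.001,"ty":0,"tz":0.137,"turn":0},
    {"tx":-0.001,"ty":0,"tz":0.137,"turn":0},
  ],
)

```text
time_s: 2.23
eef_pos: [0.542, 0.2671, 0.0153]
eef_rot: [0.0, 0.674, 0.739, 0.0]
wrist_force: [0.3, -0.3, 0.5]
opening: 0.848
```

```bash
python3 go.py .541 .267 .014 95.5
```

```text
t 2.23 pos [0.542  0.2671 0.0153] jaw 95.28 | tx -0.0000 ty -0.0010 tz 0.0013 turn -0.22 open 0.848 tilt [0.001  0.0003] F [ 0.3 -0.3  0.5]
```

move_arm(
  increments=[
    {"tx":0,"ty":0,"tz":0,"turn":0},
    {"tx":0,"ty":0,"tz":0,"turn":0},
    {"tx":0,"ty":0,"tz":0,"turn":0},
    {"tx":0,"ty":0,"tz":0,"turn":0},
    {"tx":0,"ty":0,"tz":0,"turn":0},
    {"tx":0,"ty":0,"tz":0,"turn":0},
    {"tx":0,"ty":0,"tz":0,"turn":0},
    {"tx":0,"ty":0,"tz":0,"turn":0},
  ],
  gripper=0.3,
)

```text
time_s: 2.9
eef_pos: [0.5434, 0.2672, 0.0168]
eef_rot: [0.001, 0.674, 0.739, 0.002]
wrist_force: [-0.4, 2.3, 5.9]
opening: 0.578
```

move_arm(
  increments=[
    {"tx":0,"ty":0,"tz":-0.01,"turn":0},
    {"tx":0,"ty":0,"tz":-0.03,"turn":0},
    {"tx":0,"ty":0,"tz":-0.06,"turn":0},
    {"tx":0,"ty":0,"tz":-0.1,"turn":0},
    {"tx":0,"ty":0,"tz":-0.14,"turn":0},
    {"tx":0,"ty":0,"tz":-0.175,"turn":0},
    {"tx":0,"ty":0,"tz":-0.195,"turn":0},
    {"tx":0,"ty":0,"tz":-0.2,"turn":0},
    {"tx":0,"ty":0,"tz":-0.2,"turn":0},
  ],
)

```text
time_s: 3.65
eef_pos: [0.5424, 0.2667, 0.2166]
eef_rot: [0.001, 0.674, 0.739, 0.002]
wrist_force: [0.9, 0.9, -2.9]
opening: 0.582
```

```bash
python3 go.py .569 -.200 .20 85.6
```

```text
t 3.65 pos [0.5424 0.2667 0.2166] jaw 95.24 | tx -0.4672 ty -0.0161 tz 0.0162 turn 9.64 open 0.582 tilt [0.0039 0.001 ] F [ 0.9  0.9 -2.9]
```

move_arm(
  increments=[
    {"tx":-0.02,"ty":-0.001,"tz":0,"turn":0.5},
    {"tx":-0.05,"ty":-0.002,"tz":0,"turn":1},
    {"tx":-0.09,"ty":-0.003,"tz":0,"turn":2},
    {"tx":-0.13,"ty":-0.004,"tz":0,"turn":3},
    {"tx":-0.17,"ty":-0.006,"tz":0,"turn":4},
    {"tx":-0.21,"ty":-0.007,"tz":0,"turn":5},
    {"tx":-0.25,"ty":-0.008,"tz":0,"turn":6},
    {"tx":-0.29,"ty":-0.01,"tz":0,"turn":7},
    {"tx":-0.33,"ty":-0.011,"tz":0,"turn":8},
    {"tx":-0.37,"ty":-0.013,"tz":0,"turn":9},
    {"tx":-0.41,"ty":-0.014,"tz":0,"turn":9.6},
    {"tx":-0.44,"ty":-0.015,"tz":0,"turn":9.6},
    {"tx":-0.46,"ty":-0.016,"tz":0,"turn":9.6},
    {"tx":-0.467,"ty":-0.016,"tz":0,"turn":9.6},
    {"tx":-0.467,"ty":-0.016,"tz":0,"turn":9.6},
    {"tx":-0.467,"ty":-0.016,"tz":0,"turn":9.6},
  ],
)

```text
time_s: 4.98
eef_pos: [0.5672, -0.1989, 0.2122]
eef_rot: [-0.002, 0.734, 0.68, -0.0]
wrist_force: [-0.4, 1.2, -1.9]
opening: 0.58
```

```bash
python3 go.py .569 -.200 .022 85.6; python3 -c "
from h import *
grab('wrist','w2')"
```

```text
t 4.98 pos [ 0.5672 -0.1989  0.2122] jaw 85.61 | tx -0.0013 ty 0.0024 tz 0.1902 turn 0.01 open 0.58 tilt [-0.003   0.0025] F [-0.4  1.2 -1.9]
```

View pics/w2.png

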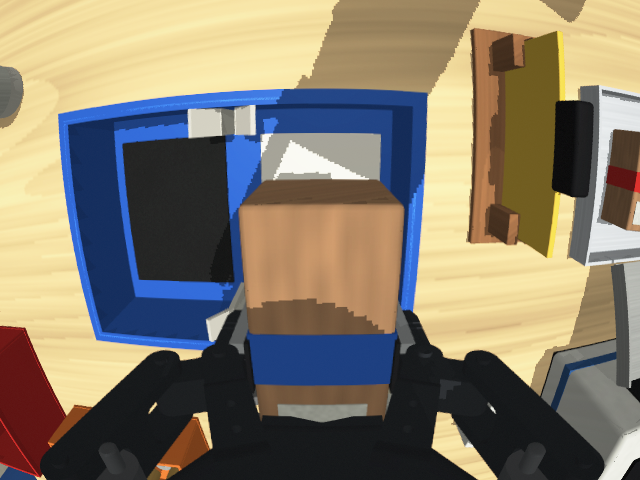

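The carton hangs level between the fingers over the white mat (mat edges from 262 to 380 px). I'm lowering it now, slowing near the floor.

move_arm(
  increments=[
    {"tx":0,"ty":0.002,"tz":0.02,"turn":0},
    {"tx":0,"ty":0.002,"tz":0.05,"turn":0},
    {"tx":0,"ty":0.002,"tz":0.08,"turn":0},
    {"tx":0,"ty":0.002,"tz":0.11,"turn":0},
    {"tx":0,"ty":0.002,"tz":0.135,"turn":0},
    {"tx":0,"ty":0.002,"tz":0.155,"turn":0},
    {"tx":0,"ty":0.002,"tz":0.17,"turn":0},
    {"tx":0,"ty":0.002,"tz":0.18,"turn":0},
    {"tx":0,"ty":0.002,"tz":0.186,"turn":0},
    {"tx":0,"ty":0.002,"tz":0.186,"turn":0},
    {"tx":0,"ty":0.002,"tz":0.186,"turn":0},
  ],
)

```text
time_s: 5.95
eef_pos: [0.5707, -0.1998, 0.0289]
eef_rot: [0.0, 0.733, 0.68, 0.0]
wrist_force: [-0.1, 0.2, -1.3]
opening: 0.579
```

```bash
python3 go.py .569 -.200 .022 85.6
```

```text
t 5.95 pos [ 0.5707 -0.1998  0.0289] jaw 85.68 | tx -0.0004 ty -0.0017 tz 0.0069 turn 0.08 open 0.579 tilt [ 0.0006 -0.0003] F [-0.1  0.2 -1.3]
```

move_arm(
  increments=[
    {"tx":0,"ty":0,"tz":0.003,"turn":0},
    {"tx":0,"ty":0,"tz":0.005,"turn":0},
    {"tx":0,"ty":0,"tz":0.0065,"turn":0},
    {"tx":0,"ty":0,"tz":0.007,"turn":0},
    {"tx":0,"ty":0,"tz":0.007,"turn":0},
    {"tx":0,"ty":0,"tz":0.007,"turn":0},
  ],
)

```text
time_s: 6.45
eef_pos: [0.5705, -0.2004, 0.0218]
eef_rot: [0.0, 0.734, 0.68, 0.0]
wrist_force: [-2.5, 0.6, 1.8]
opening: 0.577
```

move_arm(
  increments=[
    {"tx":0,"ty":0,"tz":0,"turn":0},
    {"tx":0,"ty":0,"tz":0,"turn":0},
    {"tx":0,"ty":0,"tz":0,"turn":0},
    {"tx":0,"ty":0,"tz":0,"turn":0},
    {"tx":0,"ty":0,"tz":0,"turn":0},
    {"tx":0,"ty":0,"tz":-0.005,"turn":0},
    {"tx":0,"ty":0,"tz":-0.02,"turn":0},
    {"tx":0,"ty":0,"tz":-0.05,"turn":0},
    {"tx":0,"ty":0,"tz":-0.09,"turn":0},
    {"tx":0,"ty":0,"tz":-0.13,"turn":0},
    {"tx":0,"ty":0,"tz":-0.17,"turn":0},
    {"tx":0,"ty":0,"tz":-0.19,"turn":0},
    {"tx":0,"ty":0,"tz":-0.19,"turn":0},
  ],
  gripper=0.8,
)

```text
time_s: 7.53
eef_pos: [0.5734, -0.2018, 0.2188]
eef_rot: [0.006, 0.733, 0.68, 0.002]
wrist_force: [0.5, -0.5, 0.6]
opening: 0.803
```

```bash
python3 go.py .540 .366 .2 94; python3 -c "
from h import *
grab('wrist','w3')"
```

```text
t 7.53 pos [ 0.5734 -0.2018  0.2188] jaw 85.65 | tx 0.5638 ty -0.0765 tz 0.0151 turn -8.35 open 0.803 tilt [ 0.0102 -0.006 ] F [ 0.5 -0.5  0.6]
```

View pics/w3.png

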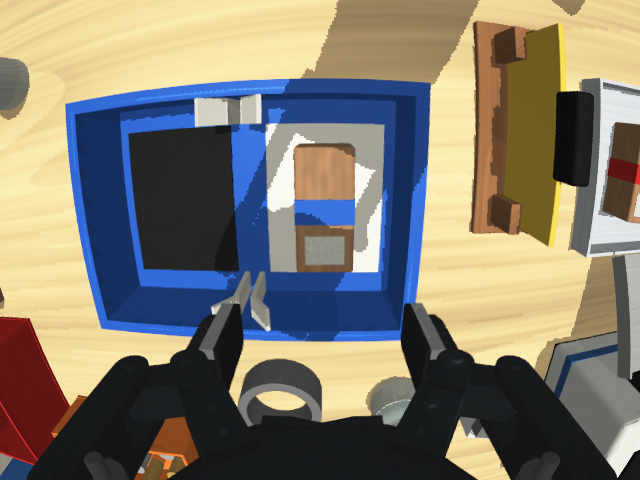

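The carton lies flat and centred on the white mat at (325,207). Next is the housing.

move_arm(
  increments=[
    {"tx":0.564,"ty":-0.0765,"tz":0.02,"turn":-8.4},
    {"tx":0.564,"ty":-0.0765,"tz":0.02,"turn":-8.4},
    {"tx":0.564,"ty":-0.0765,"tz":0.02,"turn":-8.4},
    {"tx":0.564,"ty":-0.0765,"tz":0.02,"turn":-8.4},
    {"tx":0.564,"ty":-0.0765,"tz":0.02,"turn":-8.4},
    {"tx":0.564,"ty":-0.0765,"tz":0.02,"turn":-8.4},
    {"tx":0.564,"ty":-0.0765,"tz":0.02,"turn":-8.4},
    {"tx":0.564,"ty":-0.0765,"tz":0.02,"turn":-8.4},
    {"tx":0.564,"ty":-0.0765,"tz":0.02,"turn":-8.4},
    {"tx":0.564,"ty":-0.0765,"tz":0.02,"turn":-8.4},
    {"tx":0.564,"ty":-0.0765,"tz":0.02,"turn":-8.4},
    {"tx":0.564,"ty":-0.0765,"tz":0.02,"turn":-8.4},
    {"tx":0.564,"ty":-0.0765,"tz":0.02,"turn":-8.4},
    {"tx":0.564,"ty":-0.0765,"tz":0.02,"turn":-8.4},
    {"tx":0.564,"ty":-0.0765,"tz":0.05,"turn":-8.4},
    {"tx":0.564,"ty":-0.0765,"tz":0.08,"turn":-8.4},
    {"tx":0.564,"ty":-0.0765,"tz":0.08,"turn":-8.4},
    {"tx":0.564,"ty":-0.0765,"tz":0.08,"turn":-8.4},
  ],
)

```text
time_s: 9.08
eef_pos: [0.5343, 0.3669, 0.1278]
eef_rot: [-0.001, 0.682, 0.732, -0.004]
wrist_force: [0.5, -0.4, 0.5]
opening: 0.798
```

```bash
python3 go.py .540 .366 .026 93.8; python3 -c "
from h import *
grab('wrist','w4')"
```

```text
t 9.08 pos [0.5343 0.3669 0.1278] jaw 94.05 | tx -0.0011 ty 0.0063 tz 0.1018 turn 0.25 open 0.798 tilt [-0.0069 -0.0031] F [ 0.5 -0.4  0.5]
```

View pics/w4.png

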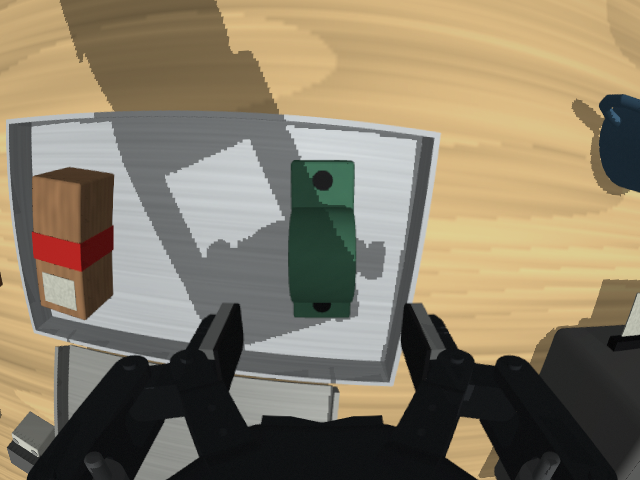

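move_arm(
  increments=[
    {"tx":0,"ty":0.002,"tz":0.03,"turn":0},
    {"tx":0,"ty":0.002,"tz":0.055,"turn":0},
    {"tx":0,"ty":0.002,"tz":0.075,"turn":0},
    {"tx":0,"ty":0.002,"tz":0.09,"turn":0},
    {"tx":0,"ty":0.002,"tz":0.098,"turn":0},
    {"tx":0,"ty":0.002,"tz":0.098,"turn":0},
    {"tx":0,"ty":0.002,"tz":0.098,"turn":0},
    {"tx":0,"ty":0.002,"tz":0.098,"turn":0},
  ],
)

```text
time_s: 9.8
eef_pos: [0.5403, 0.3687, 0.0352]
eef_rot: [0.001, 0.682, 0.732, 0.001]
wrist_force: [0.1, 0.2, 0.7]
opening: 0.801
```

```bash
python3 go.py .540 .366 .026 93.8
```

```text
t 9.8 pos [0.5403 0.3687 0.0352] jaw 94.03 | tx -0.0027 ty -0.0005 tz 0.0092 turn 0.23 open 0.801 tilt [0.0028 0.0012] F [0.1 0.2 0.7]
```

move_arm(
  increments=[
    {"tx":-0.0025,"ty":0,"tz":0.006,"turn":0},
    {"tx":-0.0025,"ty":0,"tz":0.0085,"turn":0},
    {"tx":-0.0025,"ty":0,"tz":0.0085,"turn":0},
    {"tx":-0.0025,"ty":0,"tz":0.0085,"turn":0},
  ],
)

```text
time_s: 10.13
eef_pos: [0.5389, 0.3656, 0.0247]
eef_rot: [-0.0, 0.682, 0.732, -0.0]
wrist_force: [-0.9, -0.5, 0.5]
opening: 0.802
```

move_arm(
  increments=[
    {"tx":0,"ty":0,"tz":0,"turn":0},
    {"tx":0,"ty":0,"tz":0,"turn":0},
    {"tx":0,"ty":0,"tz":0,"turn":0},
    {"tx":0,"ty":0,"tz":0,"turn":0},
    {"tx":0,"ty":0,"tz":0,"turn":0},
    {"tx":0,"ty":0,"tz":0,"turn":0},
    {"tx":0,"ty":0,"tz":0,"turn":0},
    {"tx":0,"ty":0,"tz":0,"turn":0},
  ],
  gripper=0.2,
)

```text
time_s: 10.8
eef_pos: [0.5394, 0.366, 0.0253]
eef_rot: [0.0, 0.682, 0.732, 0.001]
wrist_force: [0.6, 1.8, 3.5]
opening: 0.461
```

move_arm(
  increments=[
    {"tx":0,"ty":0,"tz":-0.01,"turn":0},
    {"tx":0,"ty":0,"tz":-0.03,"turn":0},
    {"tx":0,"ty":0,"tz":-0.06,"turn":0},
    {"tx":0,"ty":0,"tz":-0.09,"turn":0},
    {"tx":0,"ty":0,"tz":-0.12,"turn":0},
    {"tx":0,"ty":0,"tz":-0.15,"turn":0},
    {"tx":0,"ty":0,"tz":-0.17,"turn":0},
    {"tx":0,"ty":0,"tz":-0.185,"turn":0},
    {"tx":0,"ty":0,"tz":-0.19,"turn":0},
    {"tx":0,"ty":0,"tz":-0.19,"turn":0},
    {"tx":0,"ty":0,"tz":-0.19,"turn":0},
  ],
)

```text
time_s: 11.72
eef_pos: [0.5382, 0.3651, 0.2133]
eef_rot: [-0.0, 0.682, 0.732, -0.001]
wrist_force: [0.3, -0.1, -5.4]
opening: 0.461
```

```bash
python3 go.py .557 -.346 .215 85.6
```

```text
t 11.72 pos [0.5382 0.3651 0.2133] jaw 94.03 | tx -0.7107 ty -0.0312 tz -0.0009 turn 8.43 open 0.461 tilt [-0.0023 -0.0012] F [ 0.3 -0.1 -5.4]
```

move_arm(
  increments=[
    {"tx":-0.015,"ty":-0.001,"tz":0,"turn":0.3},
    {"tx":-0.04,"ty":-0.002,"tz":0,"turn":0.6},
    {"tx":-0.08,"ty":-0.004,"tz":0,"turn":1},
    {"tx":-0.12,"ty":-0.005,"tz":0,"turn":1.5},
    {"tx":-0.16,"ty":-0.007,"tz":0,"turn":2},
    {"tx":-0.2,"ty":-0.009,"tz":0,"turn":2.5},
    {"tx":-0.24,"ty":-0.011,"tz":0,"turn":3},
    {"tx":-0.28,"ty":-0.012,"tz":0,"turn":3.5},
    {"tx":-0.32,"ty":-0.014,"tz":0,"turn":4},
    {"tx":-0.36,"ty":-0.016,"tz":0,"turn":4.5},
    {"tx":-0.4,"ty":-0.018,"tz":0,"turn":5},
    {"tx":-0.44,"ty":-0.019,"tz":0,"turn":5.5},
    {"tx":-0.48,"ty":-0.021,"tz":0,"turn":6},
    {"tx":-0.52,"ty":-0.023,"tz":0,"turn":6.5},
    {"tx":-0.56,"ty":-0.025,"tz":0,"turn":7},
    {"tx":-0.6,"ty":-0.026,"tz":0,"turn":7.5},
    {"tx":-0.64,"ty":-0.028,"tz":0,"turn":8},
    {"tx":-0.675,"ty":-0.03,"tz":0,"turn":8.4},
    {"tx":-0.7,"ty":-0.031,"tz":0,"turn":8.4},
    {"tx":-0.711,"ty":-0.031,"tz":0,"turn":8.4},
  ],
)

```text
time_s: 13.38
eef_pos: [0.5559, -0.3496, 0.2122]
eef_rot: [-0.001, 0.735, 0.678, -0.001]
wrist_force: [-1.1, 0.0, -4.4]
opening: 0.466
```

move_arm(
  increments=[
    {"tx":0,"ty":0,"tz":0,"turn":0},
    {"tx":0,"ty":0,"tz":0,"turn":0},
    {"tx":0,"ty":0,"tz":0,"turn":0},
  ],
)

```text
time_s: 13.63
eef_pos: [0.5576, -0.3442, 0.2135]
eef_rot: [-0.001, 0.733, 0.68, 0.0]
wrist_force: [-0.7, 0.5, -4.3]
opening: 0.464
```

```bash
python3 go.py .557 -.346 .031 85.6; python3 -c "
from h import *
grab('wrist','w5')"
```

```text
t 13.63 pos [ 0.5576 -0.3442  0.2135] jaw 85.67 | tx -0.0023 ty -0.0001 tz 0.1825 turn 0.07 open 0.464 tilt [-0.0018  0.0022] F [-0.7  0.5 -4.3]
```

View pics/w5.png

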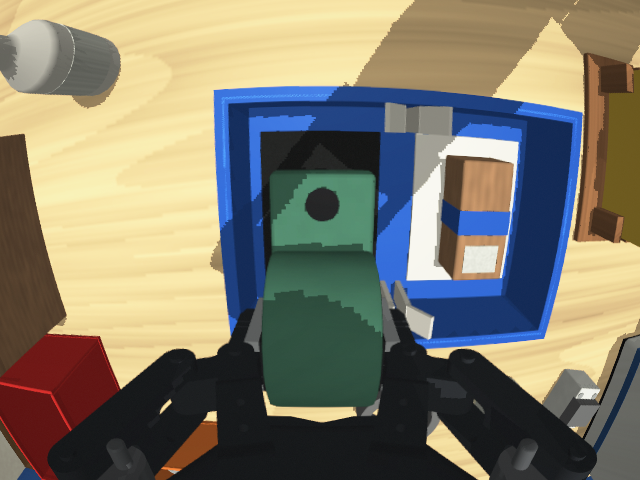

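The housing hangs level over the black mat at (320,190). Lowering it now.

move_arm(
  increments=[
    {"tx":-0.001,"ty":0,"tz":0.02,"turn":0},
    {"tx":-0.001,"ty":0,"tz":0.05,"turn":0},
    {"tx":-0.001,"ty":0,"tz":0.08,"turn":0},
    {"tx":-0.001,"ty":0,"tz":0.11,"turn":0},
    {"tx":-0.001,"ty":0,"tz":0.135,"turn":0},
    {"tx":-0.001,"ty":0,"tz":0.155,"turn":0},
    {"tx":-0.001,"ty":0,"tz":0.168,"turn":0},
    {"tx":-0.001,"ty":0,"tz":0.175,"turn":0},
    {"tx":-0.001,"ty":0,"tz":0.177,"turn":0},
    {"tx":-0.001,"ty":0,"tz":0.177,"turn":0},
    {"tx":-0.001,"ty":0,"tz":0.177,"turn":0},
  ],
)

```text
time_s: 14.6
eef_pos: [0.5591, -0.3473, 0.0395]
eef_rot: [0.001, 0.733, 0.68, 0.0]
wrist_force: [0.9, -0.6, -4.6]
opening: 0.46
```

```bash
python3 go.py .557 -.346 .030 85.6
```

```text
t 14.6 pos [ 0.5591 -0.3473  0.0395] jaw 85.66 | tx 0.0012 ty -0.0022 tz 0.0095 turn 0.06 open 0.46 tilt [ 0.002  -0.0018] F [ 0.9 -0.6 -4.6]
```

move_arm(
  increments=[
    {"tx":0,"ty":0,"tz":0.004,"turn":0},
    {"tx":0,"ty":0,"tz":0.007,"turn":0},
    {"tx":0,"ty":0,"tz":0.0085,"turn":0},
    {"tx":0,"ty":0,"tz":0.0095,"turn":0},
    {"tx":0,"ty":0,"tz":0.0095,"turn":0},
    {"tx":0,"ty":0,"tz":0.0095,"turn":0},
  ],
)

```text
time_s: 15.1
eef_pos: [0.5585, -0.3472, 0.0302]
eef_rot: [0.001, 0.734, 0.68, 0.0]
wrist_force: [-3.5, 2.5, 6.7]
opening: 0.464
```

move_arm(
  increments=[
    {"tx":0,"ty":0,"tz":0,"turn":0},
    {"tx":0,"ty":0,"tz":0,"turn":0},
    {"tx":0,"ty":0,"tz":0,"turn":0},
    {"tx":0,"ty":0,"tz":0,"turn":0},
    {"tx":0,"ty":0,"tz":0,"turn":0},
    {"tx":0,"ty":0,"tz":-0.005,"turn":0},
    {"tx":0,"ty":0,"tz":-0.02,"turn":0},
    {"tx":0,"ty":0,"tz":-0.05,"turn":0},
    {"tx":0,"ty":0,"tz":-0.09,"turn":0},
    {"tx":0,"ty":0,"tz":-0.13,"turn":0},
    {"tx":0,"ty":0,"tz":-0.17,"turn":0},
    {"tx":0,"ty":0,"tz":-0.2,"turn":0},
    {"tx":0,"ty":0,"tz":-0.2,"turn":0},
    {"tx":0,"ty":0,"tz":-0.2,"turn":0},
  ],
  gripper=0.75,
)

```text
time_s: 16.27
eef_pos: [0.5594, -0.3478, 0.2331]
eef_rot: [0.004, 0.733, 0.68, 0.0]
wrist_force: [0.6, -0.9, 0.4]
opening: 0.751
```

```bash
python3 go.py .505 -.0075 .22 88.2; python3 -c "
from h import *
grab('wrist','w6')
print(get_obs()['eef_pos'])"
```

```text
t 16.27 pos [ 0.5594 -0.3478  0.2331] jaw 85.64 | tx 0.3353 ty -0.0802 tz 0.0111 turn -2.56 open 0.751 tilt [ 0.0054 -0.005 ] F [ 0.6 -0.9  0.4]
[ 0.55836431 -0.34697249  0.23019881]
```

View pics/w6.png

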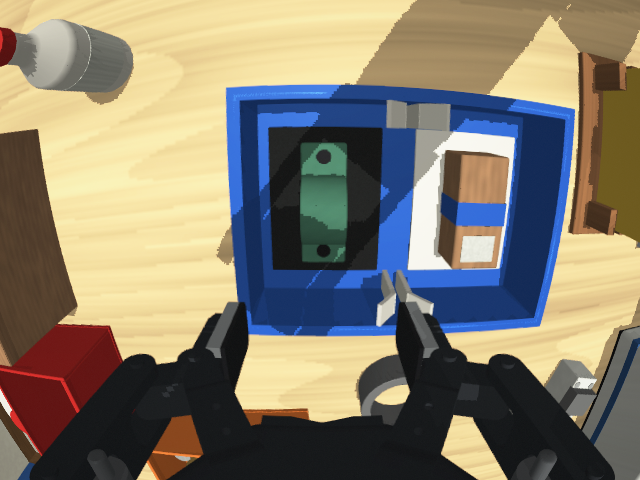

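The housing stands centred on the black mat at (323,205), on its foot. On the way to the divider I'll stop over the slot for a settled look from two heights.

move_arm(
  increments=[
    {"tx":0.03,"ty":-0.015,"tz":0,"turn":0},
    {"tx":0.06,"ty":-0.03,"tz":0,"turn":0},
    {"tx":0.074,"ty":-0.035,"tz":0,"turn":0},
    {"tx":0.074,"ty":-0.035,"tz":0,"turn":0},
    {"tx":0.074,"ty":-0.035,"tz":0,"turn":0},
    {"tx":0.074,"ty":-0.035,"tz":0,"turn":0},
    {"tx":0.074,"ty":-0.035,"tz":0,"turn":0},
    {"tx":0.074,"ty":-0.035,"tz":0,"turn":0},
  ],
)

```text
time_s: 16.98
eef_pos: [0.5289, -0.2713, 0.2279]
eef_rot: [-0.0, 0.734, 0.679, -0.0]
wrist_force: [0.3, 0.8, -0.7]
opening: 0.749
```

```bash
python3 go.py .505 -.0075 .22 88.2; python3 -c "
from h import *
grab('wrist','w7')
grab('top','top7')
a=cv2.imread('pics/w7.png');cv2.imwrite('pics/w7b.png',cv2.resize(a[60:360,220:480],None,fx=2,fy=2,interpolation=cv2.INTER_CUBIC))"
```

```text
t 16.98 pos [ 0.5289 -0.2713  0.2279] jaw 85.58 | tx 0.2611 ty -0.0441 tz 0.0079 turn -2.62 open 0.749 tilt [-0.0004  0.0001] F [ 0.3  0.8 -0.7]
```

View pics/w7.png

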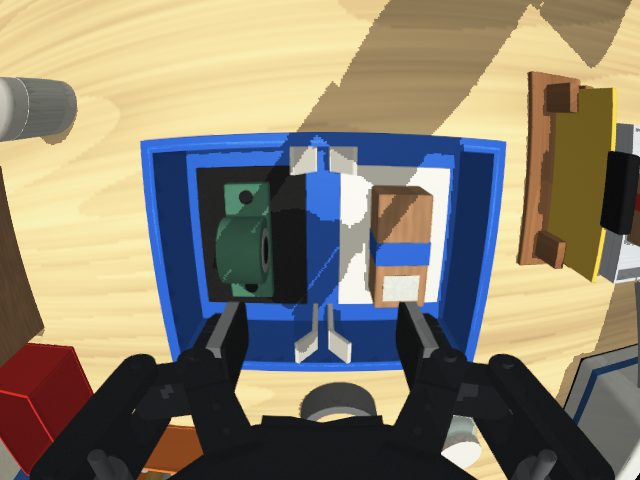

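View pics/w7b.png

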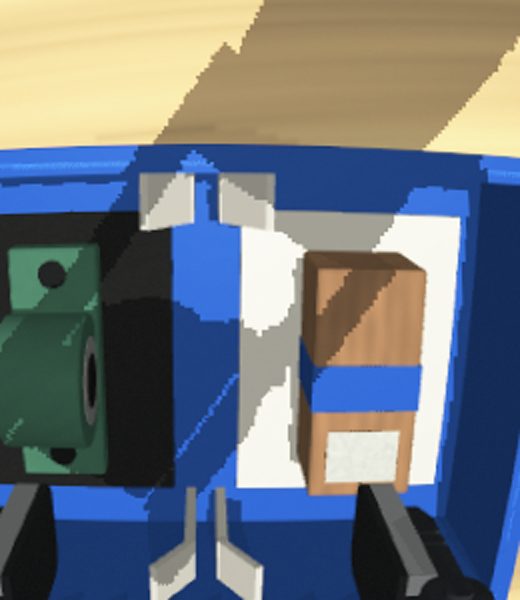

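In this view the slot runs vertically: the near rib's throat is at about (323,160) and the far rib's at about (323,320). I'll locate the edges precisely.

```bash
python3 - <<'E'
from h import *
W=load('w7');p=W['p'].astype(int)
sat=p.max(2)-p.min(2)
for r in (150,155,160,165,168):
    print(r,''.join('#' if (sat[r,c]<45 and p[r,c].max()>85) else '.' for c in range(284,364)))
for r in (308,315,322,328,331,334,340,345,350):
    print(r,''.join('#' if (sat[r,c]<45 and p[r,c].max()>85) else '.' for c in range(284,364)))
E
```

```text
150 ......############################...........#############################......
155 .....############################............############################.......
160 ......###########################............############################.......
165 .....############################............###################################
168 ......###########################............###################################
308 .............................#####..........#####...............................
315 .............................#####..........#####...............................
322 ............................######.........#######..............................
328 ............................######.........#######..............................
331 ...........................#######..........########............................
334 .......................###########..........############........................
340 ..............####################..........####################................
345 ...........#######################..........########################............
350 ...........#####################..............######################............
```

```bash
python3 - <<'E'
from h import *
W=load('w7')
P=lambda u,r,z: plane(W,[[u,r]],z,True)[0]
for n,r,z,a,b in(('nearTh',160,.062,316.5,328.5),('nearOut',157,.086,289.3,356.5),('farTh',340,.062,317.8,327.6),('farOut',346,.086,294.6,352.2)):
    A,B=P(a,r,z),P(b,r,z);print(n,((A+B)/2).round(4),'w',np.linalg.norm(A-B).round(4))
# top camera again: rim fit by depth & mats => tote axis
for f in('top7','top0'):
  v=load(f);C=cloud(v);hsv=cv2.cvtColor(v['p'],cv2.COLOR_RGB2HSV);ok=v['d']>0
  for z,w in((.062,.004),(.084,.004)):
    for lo,hi in((.45,.50),(.63,.68)):
      m=ok&(hsv[...,1]<70)&(hsv[...,2]>60)&(abs(C[...,2]-z)<w)&(C[...,0]>lo)&(C[...,0]<hi)&(abs(C[...,1]+.272)<.035); Q=C[m]
      if len(Q): print(f,z,len(Q),Q.min(0).round(3),Q.max(0).round(3),((Q.min(0)+Q.max(0))/2).round(4))
E
```

```text
nearTh [ 0.479  -0.2662  0.062 ] w 0.01
nearOut [ 0.4742 -0.2656  0.086 ] w 0.0515
farTh [ 0.6516 -0.2792  0.062 ] w 0.0096
farOut [ 0.6428 -0.278   0.086 ] w 0.0529
top7 0.062 50 [ 0.637 -0.291  0.058] [ 0.663 -0.259  0.066] [ 0.6499 -0.2749  0.062 ]
top7 0.084 78 [ 0.638 -0.306  0.08 ] [ 0.672 -0.253  0.088] [ 0.6548 -0.2796  0.084 ]
top0 0.062 37 [ 0.469 -0.28   0.059] [ 0.487 -0.257  0.066] [ 0.4778 -0.2681  0.0623]
top0 0.062 44 [ 0.638 -0.29   0.058] [ 0.663 -0.259  0.066] [ 0.6505 -0.2746  0.0619]
top0 0.084 81 [ 0.451 -0.305  0.08 ] [ 0.489 -0.239  0.088] [ 0.4702 -0.2719  0.0841]
top0 0.084 69 [ 0.637 -0.306  0.08 ] [ 0.672 -0.254  0.087] [ 0.6543 -0.2797  0.0836]
```

The slot centre comes out at (0.5627, -0.2725) with yaw -4.3° from both the wrist view and the mats. Now the divider.

move_arm(
  increments=[
    {"tx":0.04,"ty":-0.007,"tz":0,"turn":-0.5},
    {"tx":0.08,"ty":-0.014,"tz":0,"turn":-1},
    {"tx":0.12,"ty":-0.02,"tz":0,"turn":-1.5},
    {"tx":0.16,"ty":-0.027,"tz":0,"turn":-2},
    {"tx":0.2,"ty":-0.034,"tz":0.005,"turn":-2.6},
    {"tx":0.24,"ty":-0.04,"tz":0.01,"turn":-2.6},
    {"tx":0.262,"ty":-0.043,"tz":0.02,"turn":-2.6},
    {"tx":0.262,"ty":-0.043,"tz":0.02,"turn":-2.6},
    {"tx":0.262,"ty":-0.043,"tz":0.02,"turn":-2.6},
    {"tx":0.262,"ty":-0.043,"tz":0.02,"turn":-2.6},
    {"tx":0.262,"ty":-0.043,"tz":0.02,"turn":-2.6},
  ],
)

```text
time_s: 18.0
eef_pos: [0.5065, -0.0071, 0.2088]
eef_rot: [0.0, 0.718, 0.696, 0.0]
wrist_force: [-0.3, 0.5, 0.1]
opening: 0.747
```

```bash
python3 go.py .505 -.0075 .101 88.2; python3 -c "
from h import *
grab('wrist','w8')"
```

```text
t 18.0 pos [ 0.5065 -0.0071  0.2088] jaw 88.15 | tx -0.0004 ty -0.0016 tz 0.1078 turn -0.05 open 0.747 tilt [ 0.0008 -0.0006] F [-0.3  0.5  0.1]
```

View pics/w8.png

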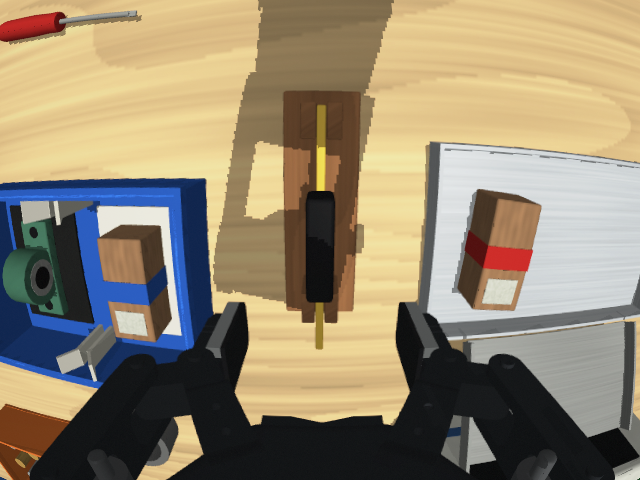

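```bash
python3 - <<'E'
from h import *
W=load('w8');T=load('top0')
P=plane(W,[[320.5,192],[320,303],[306.5,247],[334.5,247]],.1355,True);print('grip top',P.round(4))
Q=plane(W,[[321.5,105],[319.5,348]],.105,True);print('plate ends',Q.round(4),np.linalg.norm(Q[0]-Q[1]),Q.mean(0),np.degrees(np.arctan2(*(Q[1]-Q[0])[[1,0]])))
# grip centre two-view
hsv=cv2.cvtColor(T['p'],cv2.COLOR_RGB2HSV);C=cloud(T)
m=(hsv[...,2]<50)&(C[...,2]>.128)&(C[...,2]<.14);m[:200]=0;m[310:]=0;m[:,:325]=0;m[:,355:]=0;ys,xs=np.nonzero(m);c=(xs.mean(),ys.mean())
print(c,tri(T,c,W,(320.3,247.5),False,True), plane(T,[c],.1355))
E
```

```text
grip top [[ 0.4666 -0.0061  0.1355]
 [ 0.5397 -0.0089  0.1355]
 [ 0.5007 -0.0159  0.1355]
 [ 0.5012  0.0014  0.1355]]
plate ends [[ 0.414  -0.0039  0.105 ]
 [ 0.5966 -0.0113  0.105 ]] 0.18273848768224493 [ 0.50525786 -0.00760765  0.105     ] -2.3463380431531586
(np.float64(339.40866873065016), np.float64(245.8328173374613)) (array([ 0.50509217, -0.00792624,  0.12457935]), np.float64(0.0007282420669333877)) [[ 0.50302676 -0.00788282  0.1355    ]]
```

The divider centre is at (0.505, -0.0075) with yaw about -2.2°. The plate length reads 182.7 mm against 184 given. The two-ray grip height is a poor fit (0.125) because the visible side face shifts the blob centre, but depth from both fixed cameras gives a top of 0.136 against 0.135 expected, so I'll use that.

move_arm(
  increments=[
    {"tx":0,"ty":-0.0015,"tz":0.03,"turn":0.3},
    {"tx":0,"ty":-0.0015,"tz":0.06,"turn":0.3},
    {"tx":0,"ty":-0.0015,"tz":0.085,"turn":0.3},
    {"tx":0,"ty":-0.0015,"tz":0.1,"turn":0.3},
    {"tx":0,"ty":-0.0015,"tz":0.108,"turn":0.3},
    {"tx":0,"ty":-0.0015,"tz":0.108,"turn":0.3},
    {"tx":0,"ty":-0.0015,"tz":0.108,"turn":0.3},
    {"tx":0,"ty":-0.0015,"tz":0.108,"turn":0.3},
    {"tx":0,"ty":-0.0015,"tz":0.108,"turn":0.3},
  ],
)

```text
time_s: 18.8
eef_pos: [0.5056, -0.0062, 0.1018]
eef_rot: [0.001, 0.72, 0.694, 0.001]
wrist_force: [0.5, 0.3, -0.0]
opening: 0.755
```

```bash
python3 go.py .505 -.0076 .101 87.8
```

```text
t 18.8 pos [ 0.5056 -0.0062  0.1018] jaw 87.92 | tx -0.0014 ty -0.0005 tz 0.0008 turn 0.12 open 0.755 tilt [ 0.0027 -0.0007] F [ 0.5  0.3 -0. ]
```

move_arm(
  increments=[
    {"tx":-0.001,"ty":0,"tz":0,"turn":0},
    {"tx":-0.001,"ty":0,"tz":0,"turn":0},
    {"tx":-0.001,"ty":0,"tz":0,"turn":0},
    {"tx":-0.001,"ty":0,"tz":0,"turn":0},
    {"tx":-0.001,"ty":0,"tz":0,"turn":0},
    {"tx":-0.001,"ty":0,"tz":0,"turn":0},
    {"tx":-0.001,"ty":0,"tz":0,"turn":0},
    {"tx":-0.001,"ty":0,"tz":0,"turn":0},
    {"tx":-0.001,"ty":0,"tz":0,"turn":0},
    {"tx":-0.001,"ty":0,"tz":0,"turn":0},
  ],
  gripper=0.05,
)

```text
time_s: 19.63
eef_pos: [0.5048, -0.007, 0.1008]
eef_rot: [0.0, 0.72, 0.694, 0.0]
wrist_force: [-1.8, -0.8, 5.2]
opening: 0.202
```

```bash
python3 go.py .505 -.0076 .101 87.8
```

```text
t 19.63 pos [ 0.5048 -0.007   0.1008] jaw 87.94 | tx -0.0006 ty 0.0002 tz -0.0002 turn 0.14 open 0.202 tilt [ 0.0009 -0.0004] F [-1.8 -0.8  5.2]
```

move_arm(
  increments=[
    {"tx":0,"ty":0,"tz":-0.008,"turn":0},
    {"tx":0,"ty":0,"tz":-0.02,"turn":0},
    {"tx":0,"ty":0,"tz":-0.035,"turn":0},
    {"tx":0,"ty":0,"tz":-0.05,"turn":0},
    {"tx":0,"ty":0,"tz":-0.07,"turn":0},
    {"tx":0,"ty":0,"tz":-0.095,"turn":0},
    {"tx":0,"ty":0,"tz":-0.115,"turn":0},
    {"tx":0,"ty":0,"tz":-0.128,"turn":0},
    {"tx":0,"ty":0,"tz":-0.13,"turn":0},
    {"tx":0,"ty":0,"tz":-0.13,"turn":0},
    {"tx":0,"ty":0,"tz":-0.13,"turn":0},
  ],
)

```text
time_s: 20.55
eef_pos: [0.5036, -0.0065, 0.2291]
eef_rot: [-0.001, 0.72, 0.694, -0.0]
wrist_force: [-0.3, -0.4, -1.7]
opening: 0.2
```

```bash
python3 go.py .5627 -.2725 .23 85.7; python3 -c "
from h import *
grab('wrist','w9');grab('scene','s9')"
```

```text
t 20.55 pos [ 0.5036 -0.0065  0.2291] jaw 87.94 | tx -0.2637 ty 0.0687 tz -0.0011 turn 2.24 open 0.2 tilt [-0.0019  0.0006] F [-0.3 -0.4 -1.7]
```

View pics/w9.png

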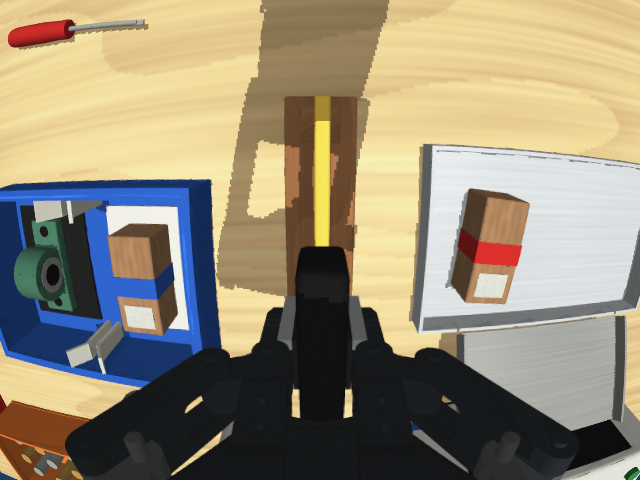

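View pics/s9.png

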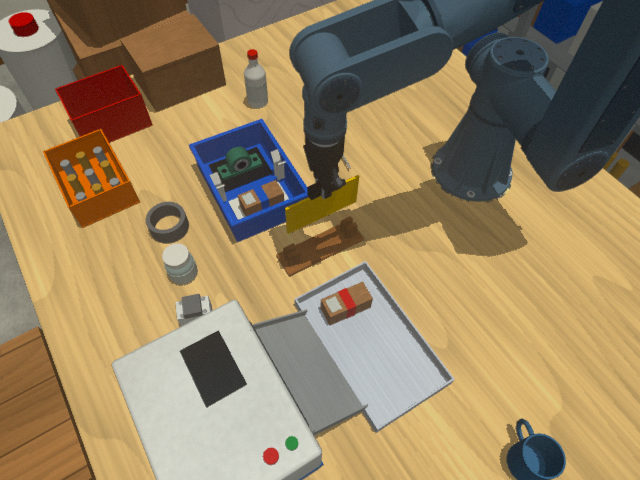

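The plate hangs square in the fingers, its edge vertical at x≈322 px in the wrist view. Moving over the slot.

move_arm(
  increments=[
    {"tx":-0.015,"ty":0.004,"tz":0,"turn":0.2},
    {"tx":-0.04,"ty":0.01,"tz":0,"turn":0.4},
    {"tx":-0.075,"ty":0.02,"tz":0,"turn":0.7},
    {"tx":-0.11,"ty":0.029,"tz":0,"turn":1},
    {"tx":-0.145,"ty":0.038,"tz":0,"turn":1.3},
    {"tx":-0.18,"ty":0.047,"tz":0,"turn":1.6},
    {"tx":-0.215,"ty":0.056,"tz":0,"turn":1.9},
    {"tx":-0.24,"ty":0.063,"tz":0,"turn":2.2},
    {"tx":-0.257,"ty":0.067,"tz":0,"turn":2.2},
    {"tx":-0.2635,"ty":0.0685,"tz":0,"turn":2.2},
    {"tx":-0.2635,"ty":0.0685,"tz":0,"turn":2.2},
    {"tx":-0.2635,"ty":0.0685,"tz":0,"turn":2.2},
    {"tx":-0.2635,"ty":0.0685,"tz":0,"turn":2.2},
    {"tx":-0.2635,"ty":0.0685,"tz":0,"turn":2.2},
    {"tx":-0.2635,"ty":0.0685,"tz":0,"turn":2.2},
  ],
)

```text
time_s: 21.9
eef_pos: [0.5634, -0.2713, 0.2305]
eef_rot: [-0.0, 0.732, 0.681, 0.0]
wrist_force: [1.2, -0.1, -1.5]
opening: 0.199
```

```bash
python3 go.py .5627 -.2725 .23 85.7; python3 -c "
from h import *
grab('wrist','w10');grab('scene','s10');grab('top','t10')"
```

```text
t 21.9 pos [ 0.5634 -0.2713  0.2305] jaw 85.82 | tx -0.0013 ty -0.0006 tz 0.0005 turn 0.12 open 0.199 tilt [0.0001 0.0001] F [ 1.2 -0.1 -1.5]
```

View pics/w10.png

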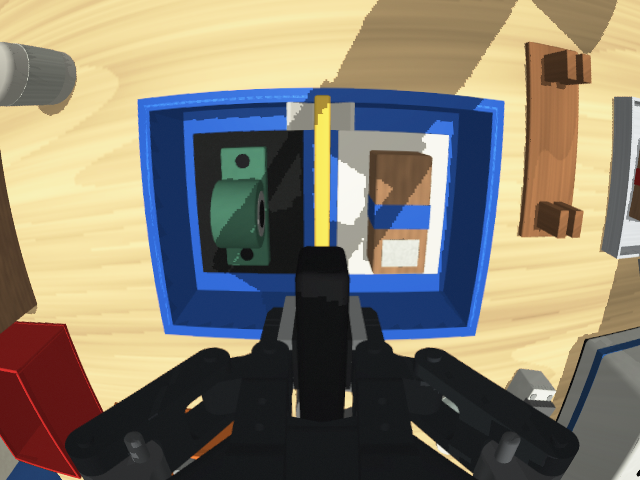

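```bash
python3 - <<'E'
from h import *
W=load('w10');p=W['p'].astype(int);sat=p.max(2)-p.min(2)
for r in (105,110,115,120,125):
    print(r,''.join('Y' if p[r,c,0]-p[r,c,2]>80 else '#' if (sat[r,c]<45 and p[r,c].max()>85) else '.' for c in range(280,362)))
for r in(150,180,210,235):
    print(r,[c for c in range(300,345) if p[r,c,0]-p[r,c,2]>80][::50], [c for c in range(300,345) if p[r,c,0]-p[r,c,2]>80][-1:])
P=lambda u,r,z: plane(W,[[u,r]],z,True)[0]
A,B=P(286.5,112,.086),P(354,112,.086);print((A+B)/2,np.linalg.norm(A-B))
# plate top edge z = .23-.101+.105 = .234
for r in(110,150,180,210,235):
    c=[c for c in range(300,345) if p[r,c,0]-p[r,c,2]>80]; print(r,c[0],c[-1],P((c[0]+c[-1])/2,r,.234).round(4),P((c[0]+c[-1])/2,r,.14).round(4))
E
```

```text
105 ......############################.YYYYYYYYYYYYYYYY########################.......
110 .......###########################.YYYYYYYYYYYYYYYY########################.......
115 .......###########################.YYYYYYYYYYYYYYYY########################.......
120 .......###########################.YYYYYYYYYYYYYYYY########################.......
125 .......###########################YYYYYYYYYYYYYYYY.#######################........
150 [315] [329]
180 [315] [329]
210 [315] [329]
235 [315] [328]
[ 0.4739932 -0.2653867  0.086    ] 0.05137778000722217
110 315 330 [ 0.4784 -0.2644  0.234 ] [ 0.4749 -0.2639  0.14  ]
150 315 329 [ 0.4934 -0.2657  0.234 ] [ 0.5   -0.266  0.14 ]
180 315 329 [ 0.5048 -0.2665  0.234 ] [ 0.519  -0.2674  0.14  ]
210 315 329 [ 0.5165 -0.2673  0.234 ] [ 0.5386 -0.2688  0.14  ]
235 315 328 [ 0.5265 -0.2683  0.234 ] [ 0.5554 -0.2704  0.14  ]
```

The plate is 1.3 mm to the +y side of the slot line. I'll correct that and lower it into the flare.

move_arm(
  increments=[
    {"tx":-0.0013,"ty":-0.0005,"tz":0.015,"turn":0},
    {"tx":-0.0013,"ty":-0.0005,"tz":0.035,"turn":0},
    {"tx":-0.0013,"ty":-0.0005,"tz":0.05,"turn":0},
    {"tx":-0.0013,"ty":-0.0005,"tz":0.058,"turn":0},
    {"tx":-0.0013,"ty":-0.0005,"tz":0.064,"turn":0},
    {"tx":-0.0013,"ty":-0.0005,"tz":0.068,"turn":0},
    {"tx":-0.0013,"ty":-0.0005,"tz":0.07,"turn":0},
    {"tx":-0.0013,"ty":-0.0005,"tz":0.07,"turn":0},
    {"tx":-0.0013,"ty":-0.0005,"tz":0.07,"turn":0},
  ],
)

```text
time_s: 22.8
eef_pos: [0.5631, -0.2741, 0.1611]
eef_rot: [0.001, 0.733, 0.68, 0.0]
wrist_force: [0.3, -0.5, -2.0]
opening: 0.204
```

```bash
python3 go.py .5627 -.2725 .0958 85.7
```

```text
t 22.8 pos [ 0.5631 -0.2741  0.1611] jaw 85.73 | tx 0.0016 ty -0.0006 tz 0.0653 turn 0.03 open 0.204 tilt [ 0.001  -0.0007] F [ 0.3 -0.5 -2. ]
```

move_arm(
  increments=[
    {"tx":0.001,"ty":0,"tz":0.004,"turn":0},
    {"tx":0.001,"ty":0,"tz":0.008,"turn":0},
    {"tx":0.001,"ty":0,"tz":0.012,"turn":0},
    {"tx":0.001,"ty":0,"tz":0.016,"turn":0},
    {"tx":0.001,"ty":0,"tz":0.02,"turn":0},
    {"tx":0.001,"ty":0,"tz":0.024,"turn":0},
    {"tx":0.001,"ty":0,"tz":0.024,"turn":0},
  ],
)

```text
time_s: 23.38
eef_pos: [0.5622, -0.2724, 0.135]
eef_rot: [-0.001, 0.733, 0.68, -0.0]
wrist_force: [-0.4, -0.6, -1.9]
opening: 0.204
```

```bash
python3 go.py .5627 -.2725 .0958 85.7
```

```text
t 23.38 pos [ 0.5622 -0.2724  0.135 ] jaw 85.73 | tx -0.0001 ty 0.0006 tz 0.0392 turn 0.03 open 0.204 tilt [-0.0016  0.0011] F [-0.4 -0.6 -1.9]
```

Lower edge is about 44 mm up, already inside the 11 mm part, with no contact force. Continuing.

move_arm(
  increments=[
    {"tx":0,"ty":0,"tz":0.006,"turn":0},
    {"tx":0,"ty":0,"tz":0.012,"turn":0},
    {"tx":0,"ty":0,"tz":0.018,"turn":0},
    {"tx":0,"ty":0,"tz":0.024,"turn":0},
    {"tx":0,"ty":0,"tz":0.029,"turn":0},
    {"tx":0,"ty":0,"tz":0.033,"turn":0},
    {"tx":0,"ty":0,"tz":0.035,"turn":0},
    {"tx":0,"ty":0,"tz":0.035,"turn":0},
  ],
)

```text
time_s: 24.05
eef_pos: [0.5624, -0.2726, 0.1006]
eef_rot: [-0.001, 0.733, 0.68, -0.0]
wrist_force: [-0.5, -0.6, -1.6]
opening: 0.202
```

```bash
python3 go.py .5627 -.2725 .0958 85.7
```

```text
t 24.05 pos [ 0.5624 -0.2726  0.1006] jaw 85.73 | tx 0.0001 ty 0.0002 tz 0.0048 turn 0.03 open 0.202 tilt [-0.0009  0.0006] F [-0.5 -0.6 -1.6]
```

move_arm(
  increments=[
    {"tx":0,"ty":0,"tz":0.002,"turn":0},
    {"tx":0,"ty":0,"tz":0.004,"turn":0},
    {"tx":0,"ty":0,"tz":0.005,"turn":0},
    {"tx":0,"ty":0,"tz":0.005,"turn":0},
    {"tx":0,"ty":0,"tz":0.005,"turn":0},
  ],
)

```text
time_s: 24.47
eef_pos: [0.5628, -0.2728, 0.0964]
eef_rot: [0.0, 0.733, 0.68, 0.0]
wrist_force: [-0.7, -0.7, -1.3]
opening: 0.201
```

move_arm(
  increments=[
    {"tx":0,"ty":0,"tz":0.001,"turn":0},
    {"tx":0,"ty":0,"tz":0.0015,"turn":0},
    {"tx":0,"ty":0,"tz":0.0015,"turn":0},
    {"tx":0,"ty":0,"tz":0.0015,"turn":0},
  ],
)

```text
time_s: 24.8
eef_pos: [0.563, -0.2731, 0.0958]
eef_rot: [0.0, 0.733, 0.68, -0.0]
wrist_force: [-3.3, 1.4, 5.4]
opening: 0.205
```

The wrist force rises to +5.4 N, so the plate is on the floor. Releasing and retreating.

move_arm(
  increments=[
    {"tx":0,"ty":0,"tz":0,"turn":0},
    {"tx":0,"ty":0,"tz":0,"turn":0},
    {"tx":0,"ty":0,"tz":0,"turn":0},
    {"tx":0,"ty":0,"tz":0,"turn":0},
    {"tx":0,"ty":0,"tz":0,"turn":0},
    {"tx":0,"ty":0,"tz":-0.005,"turn":0},
    {"tx":0,"ty":0,"tz":-0.02,"turn":0},
    {"tx":0,"ty":0,"tz":-0.05,"turn":0},
    {"tx":0,"ty":0,"tz":-0.08,"turn":0},
    {"tx":0,"ty":0,"tz":-0.11,"turn":0},
    {"tx":0,"ty":-0.04,"tz":-0.13,"turn":0},
    {"tx":0,"ty":-0.08,"tz":-0.14,"turn":0},
    {"tx":0,"ty":-0.1,"tz":-0.14,"turn":0},
    {"tx":0,"ty":-0.1,"tz":-0.14,"turn":0},
    {"tx":0,"ty":-0.1,"tz":-0.14,"turn":0},
  ],
  gripper=0.6,
)

```text
time_s: 26.05
eef_pos: [0.4627, -0.2656, 0.2358]
eef_rot: [0.001, 0.733, 0.68, 0.0]
wrist_force: [-0.3, 0.0, 0.2]
opening: 0.596
```

```bash
python3 go.py .5627 -.2725 .0958 85.7; python3 -c "
from h import *
grab('wrist','w11');grab('scene','s11');grab('top','t11')"
```

```text
t 26.05 pos [ 0.4627 -0.2656  0.2358] jaw 85.66 | tx 0.0008 ty 0.1001 tz 0.1401 turn -0.04 open 0.596 tilt [ 0.0015 -0.0011] F [-0.3  0.   0.2]
```

View pics/w11.png

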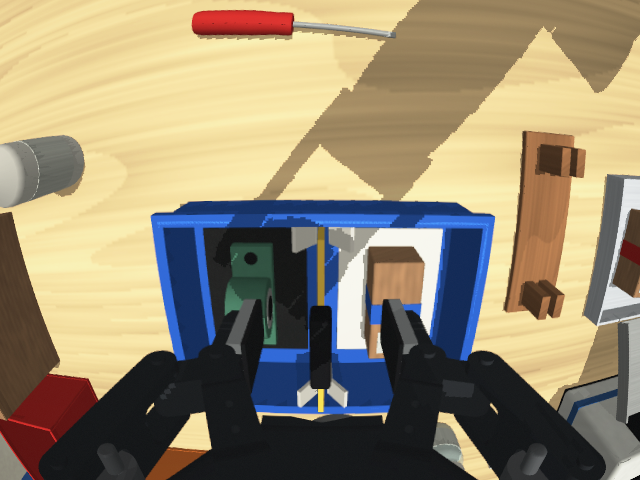

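View pics/s11.png

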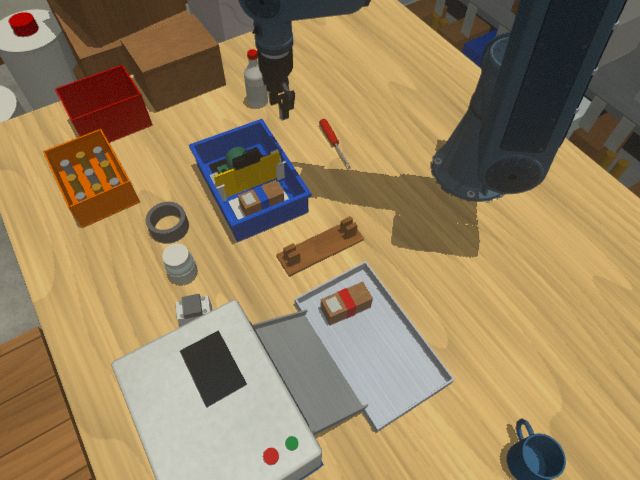

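The divider stands in the slot at (320,345) in the wrist view, and in the scene view the carton is at (262,197) and the reject is still at (345,300). I'll check this with numbers from the scene and top depth.

```bash
python3 - <<'E'
from h import *
c0=np.array([.5627,-.2725])
for f in('s11','t11'):
    v=load(f);C=cloud(v);ok=v['d']>0;hsv=cv2.cvtColor(v['p'],cv2.COLOR_RGB2HSV)
    a=np.radians(-4.3); D=C[...,:2]-c0; lx=D[...,0]*np.cos(a)+D[...,1]*np.sin(a); ly=-D[...,0]*np.sin(a)+D[...,1]*np.cos(a); z=C[...,2]
    def rep(n,m,z):
        if m.sum()<8: print(f,n,m.sum());return
        print(f,n,m.sum(),'lx',np.percentile(lx[m],[1,99]).round(3),'ly',np.percentile(ly[m],[1,99]).round(3),'z',np.percentile(z[m],[50,98]).round(4))
    t=ok&(abs(lx)<.1)&(abs(ly)<.14)
    rep('grip',t&(z>.108)&(z<.15)&(abs(ly)<.03)&(hsv[...,2]<60),z)
    rep('plate',t&(z>.088)&(z<.11)&(abs(ly)<.03)&(hsv[...,0]>20)&(hsv[...,0]<34)&(hsv[...,1]>140),z)
    rep('carton top',t&(ly>.03)&(z>.052)&(z<.068),z)
    rep('housing',t&(ly<-.03)&(hsv[...,0]>45)&(hsv[...,0]<95)&(hsv[...,1]>50)&(z<.09),z)
    rep('hous foot',t&(ly<-.03)&(hsv[...,0]>45)&(hsv[...,0]<95)&(hsv[...,1]>50)&(z<.028)&(z>.018),z)
    m=ok&(abs(C[...,0]-.545)<.075)&(abs(C[...,1]-.166)<.05)&(z>.048)&(z<.06)
    print('reject',np.round(cv2.minAreaRect((C[m][:,:2]*1000).astype(np.float32))[0],1))
E
```

```text
s11 grip 288 lx [-0.031  0.038] ly [-0.011  0.009] z [0.1266 0.1328]
s11 plate 258 lx [-0.085  0.092] ly [-0.007  0.006] z [0.095  0.1044]
s11 carton top 761 lx [-0.096  0.056] ly [0.045 0.109] z [0.0588 0.0643]
s11 housing 273 lx [-0.023  0.062] ly [-0.108 -0.055] z [0.0659 0.0768]
s11 hous foot 61 lx [0.032 0.063] ly [-0.098 -0.076] z [0.0225 0.0254]
reject [547.7 165. ]
t11 grip 391 lx [-0.035  0.033] ly [-0.008  0.009] z [0.128  0.1324]
t11 plate 106 lx [-0.007  0.091] ly [-0.004  0.008] z [0.0982 0.1068]
t11 carton top 1361 lx [-0.055  0.1  ] ly [0.043 0.124] z [0.0583 0.0642]
t11 housing 230 lx [0.01  0.066] ly [-0.089 -0.052] z [0.022  0.0641]
t11 hous foot 146 lx [0.013 0.06 ] ly [-0.088 -0.052] z [0.0225 0.026 ]
reject [545.2 166.5]
```

```bash
python3 -c "
from h import *
print(workorder.hand_in())"
```

```text
the job is handed in; nothing more can be done
None
```

The carton, the housing and the divider are all in the tote, and the job was handed in at about 26 s; no verdict was reported. I lowered each one to contact before letting go. The blue-taped carton lies flat on the white mat, the housing stands on its foot on the black mat, and the divider is fully down in the slot.

The last depth checks from the scene and top cameras showed:

| Item | Measured | Expected |
|---|---|---|
| Carton top height | 58–59 mm | 59 mm |
| Housing foot top height | 22.5 mm | 23 mm |
| Divider grip top height | 132–133 mm, about 4.5 mm lower than it read in the rack | 130 mm |
| Divider position | within about 3 mm of the slot centre in x and y | 12 mm x, 8 mm y |
| Red-taped carton | within 1 mm of where it started | within 30 mm |

- **Divider height reading:** the same method read about 1–2.5 mm high in the rack. Allowing for that, the divider's lower edge is on the tote floor. The wrist force also rose to +5.4 N when it touched down.
- **Weak checks:**
  - One two-view height of the divider's grip disagreed (125 mm instead of 135 mm). I put this down to its side face being visible and used the depth readings instead.
  - The final top view of the housing was partly blocked by the arm, so I relied there on the wrist picture taken right after placing it and on the scene camera.

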